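Close up a bench homogeniser and set its valve two turns open

ROBOT

A 7-joint arm with a two-finger parallel gripper is mounted at the origin on the work surface. World frame = base frame: x ahead of the robot, y to its left, z up, the work surface at z = 0. Lengths are in m, angles in rad, forces in N, time in s.
With the tool pointing down it reaches from about 0.35 to 0.9 m from the base axis. Payload 19.9 kg.
Tool frame: the origin (TCP) lies on the centre line of the jaws, within the pads' length; the fingertips stand 19 mm ahead of it and the grasp point (between the pads) is the TCP; z points along the fingers, y is the line along which they close (so a half turn about z gives the same grasp; the last joint's range is limited). The gripper opens to 94 mm and grips with 3 to 60 N. Pads are 16 mm wide; open, the fingers measure 119 mm over their backs; the gripper's body (75 mm by 177 mm) begins 78 mm behind the grasp point.
Start: joints at [1.131, 0.417, -0.01, 1.614, 0.005, 1.111, -0.053], TCP at [0.243, -0.576, 0.185] pointing down, gripper open.
Joint ranges: [-2.81, 2.81], [-0.39, 2.02], [-1.27, 1.25], [0.06, 2.57], [-1.19, 4.33], [0.19, 2], [-2.82, 2.82]. Speed limits (rad/s): [1.89, 1.89, 2.39, 2.39, 3.01, 3.01, 3.01].

INTERFACE

Orientations are given as a unit quaternion [w, x, y, z].
In Python, from workcell import telemetry, vision, sign_off gives the robot as it stands.
- The arm moves only by the tool drive_tool, never from a script. Its arguments are lists of equal length, an entry for each row: "xyz": the shift along the tool's x, y, z in mm, a list of three; "twist": the turn about the tool's z in degrees. In form: {"xyz": [[dx, dy, dz], ...], "twist": [twist, ...]}. A call has 1 to 8 rows; each row is the pose to reach, as a shift and turn from the pose commanded when the call began, along the tool's axes at that moment; what a row does not reach only later rows make up. A row lasts 1/12 s, in which the tool goes at most 41.7 mm and 7.16 degrees, less where a joint would pass 70% of its speed; a pose out of reach is approached as far as the arm can. A call with a gripper value outside its range is refused whole. "claw" is the gripper command: -1 is shut, 1 is fully open, values between are in proportion, set as the call begins (left out, the last holds). The fingers move at their own pace and stop on an object; "newtons" is the grip in N (left out, the last holds). Time passes only in rows, so rows that repeat a pose let the fingers close. It gives the time, the measured TCP pose, the force, the opening and the grip force at its end, in the units of the state.
- telemetry.sense(): the state, without advancing time (a new reading comes with each control period).
- vision.read_camera(name): name is "side" or "top" or "wrist"; returns a dict with "frame" (400x640x3 uint8, blue, green, red), "fx", "fy", "cx", "cy" (pixels), "origin" and "orientation" of the camera in the world. Camera axes: x right, y down, z forward; pixel columns grow to the right and rows downward; lengths in m; the calibration is good to about 2 mm. The wrist camera is an equidistant fisheye: a pixel r from the principal point sees the ray r / f radians off the axis. A picture is of the moment at which its call begins. There is no depth.
- sign_off(): hands the job in; it is judged then, once.
The state is a dict: "time_s": time; "qpos": joint angles; "qvel": joint speeds; "tau": joint torques, N m; "position": TCP position; "ee_rot": TCP orientation; "ft_force": force on the tool from outside, world axes, zero at the start; "wrist_torque": the same for the moment, N m; "opening": opening from 0.0 (shut) to 1.0 (fully open); "finger_force": force on a finger pad.
Only numpy, scipy, OpenCV 4.12 (cv2) and the standard library are available. Lean on these libraries where they do the work, as an engineer would, in place of code of your own. Each camera call takes 0.05 s, during which the arm holds its last target. There are 200 camera calls.

TASK

Get the bench homogeniser ready to start: put the steel lid on its hopper so that it sits flat on the rim, then turn the crank handle of the big handwheel clockwise (seen from above) until the valve is closed on its stop, and from there open it again by exactly two full turns. Do not let go of the crank handle after that: finish with it still gripped in the fingers at the two-turn setting, ready for the pump to be started. Leave the other things on the bench where they are.

Things in the scene. Friction and masses are not known exactly. Their poses are not given: they have to be found in the camera images.
- lid_knob (a point): Centre of the black round knob (33 mm across, 24 high) of the loose steel hopper lid, which lies right way up on the bench: 118 mm disc, 4 mm thick, under it a tapered spigot 10 mm deep, 88 to 98 mm across. This point is 42 mm above the spigot's foot, 32 above the disc's underside, 28 above its top (a 16 mm neck between). About 0.25 kg. z up.
- hopper_rim (a point): Centre of the mouth of the homogeniser's fixed steel hopper, at rim height (190 mm above the bench); 112 mm across outside, 104 inside. With the lid seated (disc on the rim, spigot inside) its knob's centre is 32 mm above this point. z up; y points to the valve's axis, 160 mm away; the housing (225 mm high) begins 115 mm away in -y.
- wheel_hub (a point): On the vertical axis of the valve's handwheel (aluminium, 122 mm across, three spokes, level, on top of the valve body), 204 mm above the bench, level with the foot of the crank handle; the rim's top is 3 mm lower, the hub's nut 6 mm higher. The machine stands at a different place and angle each time.
- crank_handle (a point): Middle of the upright black crank handle on the handwheel, 48 mm from the wheel's axis and 30 mm above point wheel_hub: round, 60 mm high, about 25 mm across in the middle and 18 mm at the ends. It revolves freely on its own pin, so the fingers can keep their direction while they carry it round.
- valve_wheel (a joint): Turn of the handwheel, rad: 0 = closed, on its stop; grows as the valve opens, which is anticlockwise seen from above, 6.283 for each turn. It starts 0.7 to 1.6 turns open and stays where it is left; turning it takes about 3 N at the handle.
- beaker: Bystander: glass beaker 70 mm across, 95 mm high; origin at the centre of its foot.
- tube_rack: Bystander: dark red rack of small tubes, 100 x 70 x 48 mm; origin at the centre of its underside.
- petri_dish: Bystander: closed glass Petri dish 94 mm across, 16 mm high, without a knob; origin at the centre of its underside.
- spanner: Bystander: steel spanner 160 mm long lying along its x axis.
- tip_box: Bystander: pipette tip box 124 x 86 x 62 mm; origin at the centre of its underside.
- reagent_bottle: Bystander: bottle 80 mm across, 150 mm high; origin at the centre of its foot.
There are look-alikes about, which are no part of the job. What is shaped like the part that bears lid_knob but red or yellow is not meant.

How it is judged:
By the outcome, as a careful person would: the job done as asked, in the order asked, and still so for the second after the job is handed in, while the arm keeps its last pose, push and grip.
It also fails if it takes over 69 s, if anything falls off the work surface, if the arm or the gripper's body presses on something with over 40 N, if the wrist force passes 120 N, or if a joint passes its speed limit or range.

## Working session

There is one attempt and no reset: what is moved stays moved. The work goes in short steps, Python scripts to look and compute and a tool call to move; the robot and the scene stay as the last step left them, time stands still between calls to the robot, and variables do not carry over. Pictures are saved under pics/ and viewed, at most 10 in all, crops included, and the job is handed in when it is done.

Besides the shell and the picture viewer there is one more tool, called after ">>>" as name(argument=value, ...) on one line, values as JSON. drive_tool: Moves the arm, as the interface text tells. Its arguments: {"type":"object","properties":{"xyz":{"type":"array","items":{"type":"array","items":{"type":"number"}}},"twist":{"type":"array","items":{"type":"number"}},"claw":{"type":"number"},"newtons":{"type":"number"}},"required":["xyz","twist"]}

```bash
mkdir -p pics; cat > h.py <<'E'
import numpy as np, cv2
from scipy.spatial.transform import Rotation as R
from workcell import telemetry, vision, sign_off
def rot(q): return R.from_quat([q[1],q[2],q[3],q[0]]).as_matrix()
def ray(c,u,v,fish=False):
    x=(u-c["cx"])/c["fx"]; y=(v-c["cy"])/c["fy"]
    if fish:
        r=np.hypot(x,y)+1e-9; d=np.array([x/r*np.sin(r),y/r*np.sin(r),np.cos(r)])
    else: d=np.array([x,y,1.])
    return np.array(c["origin"]),rot(c["orientation"])@d
def at(c,u,v,z,fish=False):
    o,d=ray(c,u,v,fish); return o+d*(z-o[2])/d[2]
def proj(c,p,fish=False):
    d=rot(c["orientation"]).T@(np.array(p)-c["origin"])
    if fish:
        t=np.arctan2(np.hypot(d[0],d[1]),d[2]); n=np.hypot(d[0],d[1])+1e-9; x,y=t*d[0]/n,t*d[1]/n
    else: x,y=d[0]/d[2],d[1]/d[2]
    return np.array([c["cx"]+c["fx"]*x,c["cy"]+c["fy"]*y])
E
python3 - <<'E'
from h import *
import pickle
for n in("top","side","wrist"):
    c=vision.read_camera(n); cv2.imwrite(f"pics/{n}0.png",c["frame"]); pickle.dump(c,open(f"{n}0.pkl","wb"))
    print(n,{k:np.round(v,3) for k,v in c.items() if k!="frame"})
s=telemetry.sense(); print(s)
E
```

```text
top {'fx': np.float64(378.277), 'fy': np.float64(378.277), 'cx': np.float64(318.674), 'cy': np.float64(201.291), 'origin': array([0.339, 0.168, 1.035]), 'orientation': array([ 0.053, -0.701,  0.709, -0.056])}
side {'fx': np.float64(407.057), 'fy': np.float64(407.057), 'cx': np.float64(315.119), 'cy': np.float64(198.257), 'origin': array([0.336, 1.126, 0.705]), 'orientation': array([ 0.027, -0.065,  0.859, -0.507])}
wrist {'fx': np.float64(309.707), 'fy': np.float64(309.707), 'cx': np.float64(319.509), 'cy': np.float64(198.637), 'origin': array([ 0.305, -0.55 ,  0.383]), 'orientation': array([ 0.098,  0.827, -0.549, -0.065])}
{'time_s': 0.15, 'qpos': array([ 1.13049444,  0.41780698, -0.01032546,  1.61401324,  0.00468815,
        1.11071353, -0.05303988]), 'qvel': array([-2.31015892e-03, -1.50520961e-03,  4.52403899e-05, -1.17526492e-03,
       -1.11107533e-04,  6.75738318e-04, -5.11473325e-04]), 'tau': array([-1.36701460e-04, -8.51536489e+01,  6.38398658e-01, -4.26140034e+01,
       -4.87929268e-02,  1.71164173e-02,  1.25927781e-04]), 'position': array([ 0.24258585, -0.57567265,  0.18489707]), 'ee_rot': array([-4.42805093e-04,  9.80187002e-01,  1.98073804e-01, -1.18956119e-04]), 'ft_force': array([0.67977149, 0.74301594, 1.02045323]), 'wrist_torque': array([-0.0367693 ,  0.06608372,  0.00519639]), 'finger_force': 0.0, 'opening': 0.9996307579353134}
```

View pics/top0.png

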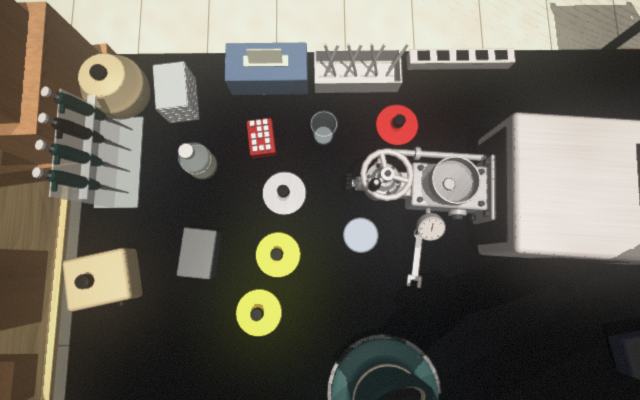

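View pics/side0.png

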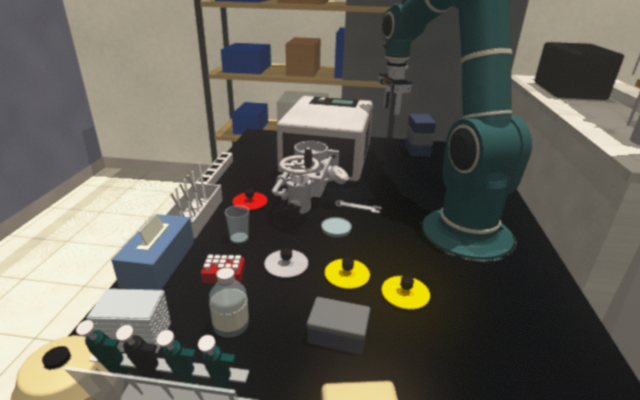

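Lid candidates in the top view are red (397,124), steel/white (284,193), yellow (278,254) and yellow (258,313). The uncoloured steel disc with a black knob at (284,193) fits. The disc at (361,235) has no knob, so it is the Petri dish. The handwheel is at about (387,175) and the hopper at (450,182). I'll confirm in one enlarged crop.

```bash
python3 - <<'E'
from h import *
import pickle
t=cv2.imread("pics/top0.png")
a=cv2.resize(t[135:235,250:350],(400,400),interpolation=cv2.INTER_CUBIC)
b=cv2.resize(t[135:235,340:440],(400,400),interpolation=cv2.INTER_CUBIC)
s=cv2.imread("pics/side0.png")
e=cv2.resize(s[135:215,240:400],(400,200),interpolation=cv2.INTER_CUBIC)
d=cv2.resize(t[135:235,410:510],(400,400),interpolation=cv2.INTER_CUBIC)[100:300]
cv2.imwrite("pics/crop.png",np.vstack([np.hstack([a,b]),np.hstack([e,d])]))
c=pickle.load(open("top0.pkl","rb"))
print("lid",at(c,284,193,.02),"knob",at(c,284,191,.042),"hop",at(c,452,181,.19),"hub",at(c,387,174,.204))
E
```

```text
lid [0.52083951 0.25731874 0.02      ] knob [0.52231656 0.2553854  0.042     ] hop [ 0.51358495 -0.14101881  0.19      ] hub [0.52850455 0.00942353 0.204     ]
```

View pics/crop.png

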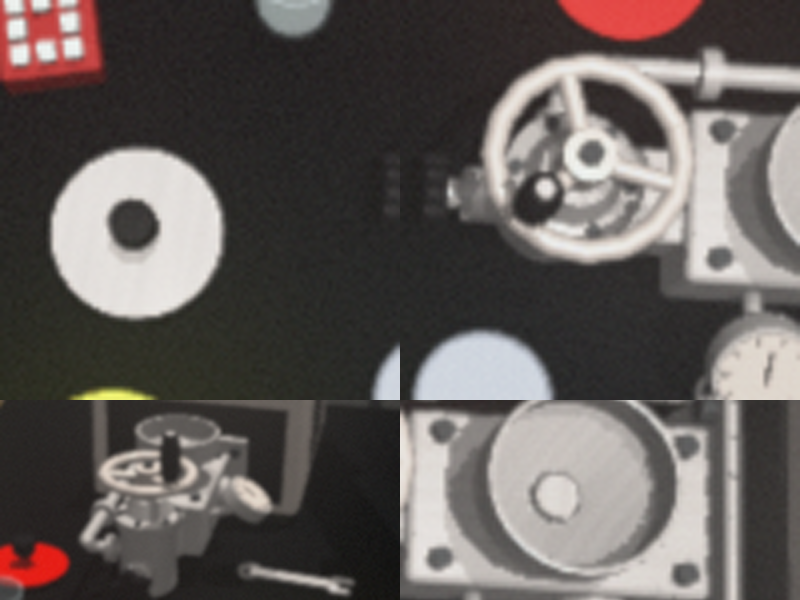

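```bash
cat > g.py <<'E'
from h import *
def goto(p,yaw_y=None):
    "tool-frame shift (mm) to world p; yaw_y = wanted closing dir (world deg)"
    s=telemetry.sense(); M=rot(s["ee_rot"]); d=M.T@(np.array(p)-s["position"])*1000
    out=[np.round(d,1)]
    if yaw_y is not None:
        w=np.array([np.cos(np.radians(yaw_y)),np.sin(np.radians(yaw_y)),0]); l=M.T@w
        a=np.degrees(np.arctan2(-l[0],l[1])); a=(a+90)%180-90; out.append(round(a,1))
    return out
E
python3 - <<'E'
from g import *
import pickle
c=pickle.load(open("top0.pkl","rb"))
lid=at(c,284.2,193.4,.014); kn=at(c,283.3,191,.045)
hop=at(c,455.7,180.5,.19); hub=at(c,387,174.2,.201); nut=at(c,387.9,173.6,.21); han=at(c,376.3,181.8,.262)
print(lid,kn,hop,hub,nut,han)
d=hub-hop; print(np.hypot(*d[:2]),np.degrees(np.arctan2(d[1],d[0])), np.hypot(*(han-hub)[:2]),np.degrees(np.arctan2(*(han-hub)[[1,0]])))
print(rot(telemetry.sense()["ee_rot"]).round(3))
print(goto([*lid[:2],.16],0))
E
```

```text
[0.52079479 0.25729863 0.014     ] [0.52178493 0.25698205 0.045     ] [ 0.51464824 -0.14955169  0.19      ] [0.52872671 0.008871   0.201     ] [0.52802657 0.00851705 0.21      ] [0.49889024 0.04347064 0.262     ]
0.15904701051593134 84.92166667419696 0.04568752510005059 130.77233901322938
[[ 0.922  0.388 -0.   ]
 [ 0.388 -0.922  0.001]
 [-0.    -0.001 -1.   ]]
[array([ 579.8, -659.6,   25.5]), np.float64(-67.2)]
```

The geometry agrees: hopper to hub is 159 mm (160 given) and the crank radius is 46 mm (48 given). I'll lift first, then cross above everything to the steel lid.

>>> drive_tool(xyz=[[0, 0, -40], [0, 0, -80], [0, 0, -120], [0, 0, -160], [0, 0, -200], [0, 0, -230], [40, -20, -230], [70, -45, -230]], twist=[0, 0, 0, 0, 0, 0, -5, -10], claw=1)

```text
time_s: 0.82
position: [0.2899, -0.5083, 0.4159]
ee_rot: [0.001, 0.959, 0.283, 0.0]
ft_force: [1.6, 0.5, -0.4]
opening: 1.0
finger_force: 0.0
```

```bash
python3 - <<'E'
from g import *
print(telemetry.sense()["position"],goto([.5,-.1,.42]),goto([.521,.257,.42],0))
E
```

```text
[ 0.28989472 -0.50826345  0.4158842 ] [array([ 398.1, -228.7,   -4.6])] [array([ 609.6, -517.1,   -5. ]), np.float64(-57.1)]
```

>>> drive_tool(xyz=[[34, -20, 0], [68, -39, 0], [102, -59, 0], [136, -78, 0], [170, -98, 0], [204, -117, 0], [238, -137, 0], [272, -157, 0]], twist=[-4, -8, -12, -16, -20, -24, -28, -32])

```text
time_s: 1.48
position: [0.4332, -0.2263, 0.4154]
ee_rot: [0.0, 0.843, 0.538, -0.0]
ft_force: [1.3, -0.5, 0.2]
opening: 1.004
finger_force: 0.0
```

```bash
python3 - <<'E'
from g import *
print(goto([.515,.1,.35]),goto([.521,.257,.20],0))
E
```

```text
[array([330.3, -63.6,  65.3])] [array([ 475.3, -124.4,  215.2]), np.float64(-25.0)]
```

>>> drive_tool(xyz=[[40, -8, 0], [80, -16, 0], [120, -24, 0], [160, -32, 0], [200, -40, 0], [240, -48, 0], [280, -54, 20], [320, -62, 40]], twist=[-3, -6, -9, -12, -15, -18, -21, -25])

```text
time_s: 2.15
position: [0.5116, 0.0836, 0.3786]
ee_rot: [0.001, 0.707, 0.707, 0.001]
ft_force: [1.8, -0.4, -1.9]
opening: 0.999
finger_force: 0.0
```

```bash
python3 - <<'E'
from g import *
print(telemetry.sense()["qpos"],goto([.521,.257,.20],0))
E
```

```text
[ 0.3741719   0.14114411 -0.67019232  1.57142932  0.08851589  1.4578905
 -0.3014523 ] [array([173.4,   9. , 178.7]), np.float64(-0.0)]
```

>>> drive_tool(xyz=[[28, 2, 25], [56, 3, 50], [84, 5, 75], [112, 6, 100], [140, 7, 125], [165, 8, 155], [173, 9, 178], [173, 9, 178]], twist=[0, 0, 0, 0, 0, 0, 0, 0])

```text
time_s: 2.82
position: [0.5182, 0.2557, 0.1961]
ee_rot: [-0.002, 0.707, 0.707, -0.003]
ft_force: [-0.4, 0.0, -0.6]
opening: 1.004
finger_force: 0.0
```

```bash
python3 - <<'E'
from g import *
c=vision.read_camera("wrist"); cv2.imwrite("pics/w1.png",c["frame"])
print(c["origin"],proj(c,[.521,.257,.054],True),goto([.521,.257,.042],0))
E
```

```text
[0.51958871 0.32365628 0.3940686 ] [322.21315025 184.50242461] [array([  2.4,   2.2, 156.7]), np.float64(-0.0)]
```

View pics/w1.png

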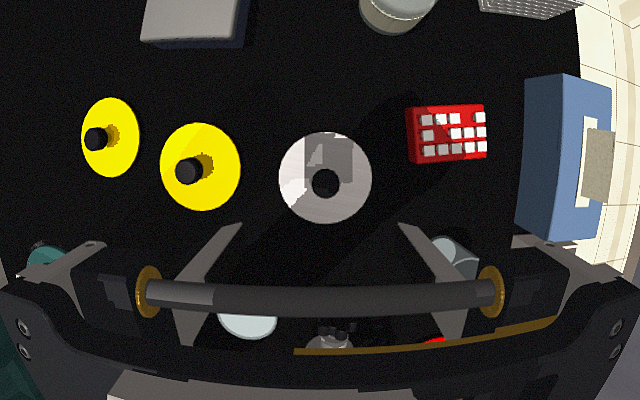

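The wrist view shows the steel lid's disc centred at (325,177) and its black knob at (325,183). My prediction was (322,184.5), so I'll refine by a few mm and descend.

```bash
python3 - <<'E'
from g import *
c=vision.read_camera("wrist")
f=c["frame"][150:210,295:355].astype(int); m=(f.max(2)<70)
n,l,st,ce=cv2.connectedComponentsWithStats(m[ :, :].astype(np.uint8)); 
i=l[33,30]; k=ce[i]+[295,150]; print(k,st[i])
p=at(c,*k,.050,True); print(p,at(c,325,177,.014,True),goto([*p[:2],.042],0))
E
```

```text
[323.83436533 181.84365325] [ 15  18  28  29 646]
[0.5244019  0.25782755 0.05      ] [0.52626135 0.25728312 0.014     ] [array([  3.7,   4.2, 158.5]), np.float64(-0.1)]
```

>>> drive_tool(xyz=[[3, 4, 35], [3, 4, 70], [3, 4, 100], [3, 4, 125], [3, 4, 145], [3, 4, 158], [3, 4, 158], [3, 4, 158]], twist=[0, 0, 0, 0, 0, 0, 0, 0])

```text
time_s: 3.58
position: [0.5255, 0.2572, 0.0438]
ee_rot: [0.0, 0.708, 0.706, 0.0]
ft_force: [-0.5, 0.4, 0.1]
opening: 1.001
finger_force: 0.0
```

>>> drive_tool(xyz=[[0, 0, 0], [0, 0, 0], [0, 0, 0], [0, 0, 0], [0, 0, 0], [0, 0, 0], [0, 0, 0], [0, 0, 0]], twist=[0, 0, 0, 0, 0, 0, 0, 0], claw=-1, newtons=30)

```text
time_s: 4.25
position: [0.5246, 0.2575, 0.0425]
ee_rot: [-0.0, 0.708, 0.706, -0.0]
ft_force: [-0.2, -0.2, 0.2]
opening: 0.47
finger_force: 0.0
```

>>> drive_tool(xyz=[[0, 0, 0], [0, 0, 0], [0, 0, 0], [0, 0, 0], [0, 0, 0], [0, 0, 0], [0, 0, 0], [0, 0, 0]], twist=[0, 0, 0, 0, 0, 0, 0, 0])

```text
time_s: 4.92
position: [0.5247, 0.2575, 0.0425]
ee_rot: [-0.0, 0.708, 0.706, -0.0]
ft_force: [0.0, -1.0, 0.2]
opening: 0.005
finger_force: 0.0
```

>>> drive_tool(xyz=[[0, 0, -10], [0, 0, -30], [0, 0, -60], [0, 0, -95], [0, 0, -130], [0, 0, -165], [0, 0, -200], [0, 0, -230]], twist=[0, 0, 0, 0, 0, 0, 0, 0])

```text
time_s: 5.58
position: [0.5244, 0.2578, 0.2759]
ee_rot: [0.0, 0.708, 0.706, 0.001]
ft_force: [0.4, 1.0, -0.6]
opening: 0.004
finger_force: 0.0
```

```bash
python3 - <<'E'
from g import *
s=telemetry.sense();print(s["ft_force"],s["opening"]*94,goto([.5147,-.1496,.36],-5))
E
```

```text
[ 0.44686352  0.99754026 -0.55245188] 0.4015185195094058 [array([-407.4,   -8.7,  -84.4]), np.float64(4.9)]
```

The fingers closed on nothing, so I'll look before going on.

```bash
python3 - <<'E'
from g import *
c=vision.read_camera("wrist"); t=vision.read_camera("top")
cv2.imwrite("pics/w2.png",np.vstack([c["frame"][60:360],cv2.resize(t["frame"][120:280,200:456],(640,300))[:]]))
print(telemetry.sense()["position"],proj(c,[.5244,.2575,.042],True),proj(t,[.5244,.2575,.042]))
E
```

```text
[0.52586635 0.25887434 0.27810388] [318.70195089 173.38985715] [283.20871967 190.24135716]
```

View pics/w2.png

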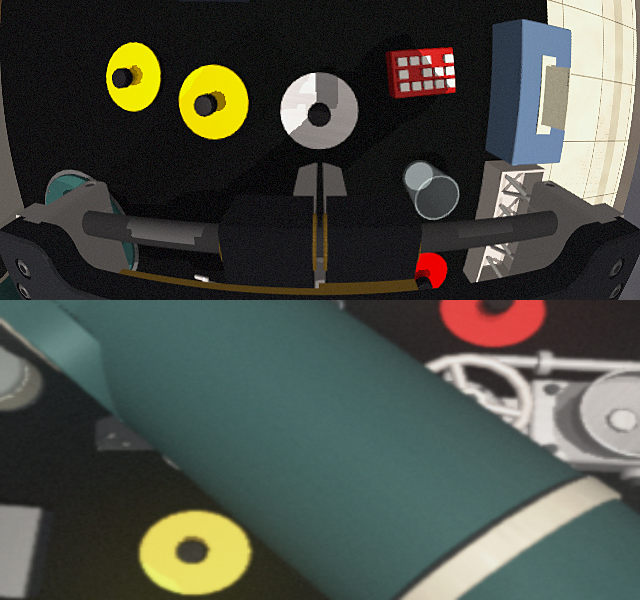

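```bash
python3 - <<'E'
from g import *
import pickle
s=telemetry.sense(); M=rot(s["ee_rot"]); p=s["position"]
c=vision.read_camera("wrist")
for dz in (-.03,0,.019): print(dz,proj(c,p+M@[0,0,dz],True))
sd=pickle.load(open("side0.pkl","rb")); print("side pred knob",proj(sd,[.5244,.2575,.042]),"disc",proj(sd,[.5244,.2575,.014]))
w=vision.read_camera("side"); cv2.imwrite("pics/s2.png",cv2.resize(w["frame"][60:300,180:460],(700,600),interpolation=cv2.INTER_CUBIC)); print(proj(w,p),proj(w,p+M@[0,0,.019]))
print(M.round(3),rot(c["orientation"]).round(3))
E
```

```text
-0.03 [318.71004947 243.44822976]
0 [318.75860025 226.86707912]
0.019 [318.78357751 218.50205725]
side pred knob [285.68628898 253.90842152] disc [285.84703117 262.21436294]
[283.44025926 174.94319616] [283.52883215 182.00016568]
[[ 0.002  1.     0.007]
 [ 1.    -0.002  0.003]
 [ 0.003  0.007 -1.   ]] [[ 1.    -0.004  0.007]
 [-0.002 -0.972 -0.233]
 [ 0.008  0.233 -0.972]]
```

View pics/s2.png

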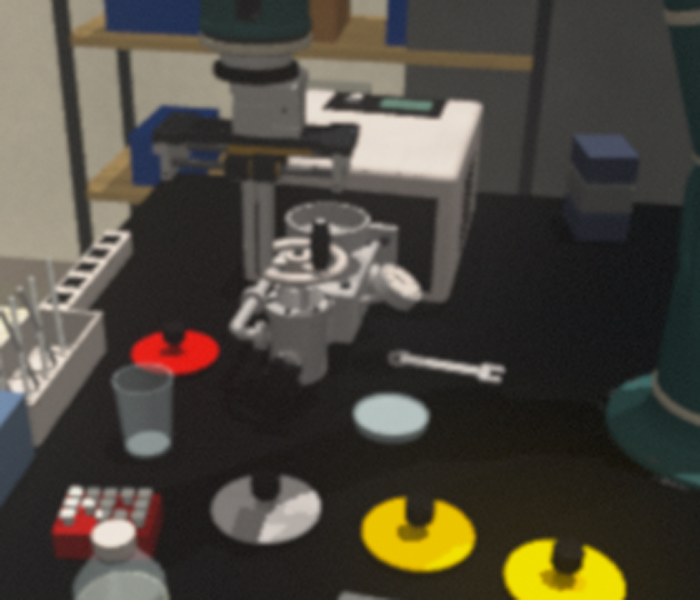

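The lid is untouched, and its position agrees in all three cameras. The fingertips, however, look higher in the images than the stated 19 mm ahead of the TCP. I'll measure that from a combined close-up.

```bash
python3 - <<'E'
from g import *
s=telemetry.sense(); M=rot(s["ee_rot"]); p=s["position"]
w=vision.read_camera("wrist"); d=vision.read_camera("side")
def g(f): return np.clip((f/255.)**.5*255,0,255).astype(np.uint8)
a=cv2.resize(g(w["frame"][195:275,280:360]),(400,400),interpolation=cv2.INTER_NEAREST)
b=cv2.resize(g(d["frame"][110:190,245:325]),(400,400),interpolation=cv2.INTER_NEAREST)
cv2.imwrite("pics/tips.png",np.hstack([a,b]))
for dz in(-.03,-.01,0,.019):
  print(dz,"wrist near edge",proj(w,p+M@[.008,0,dz],True),"far",proj(w,p+M@[-.008,0,dz],True),"side",proj(d,p+M@[.008,0,dz]))
E
```

```text
-0.03 wrist near edge [318.71406043 230.57403479] far [318.73045694 255.937082  ] side [283.15754566 166.52425408]
-0.01 wrist near edge [318.74974081 220.07027898] far [318.76229656 243.39117823] side [283.30174122 174.16687071]
0 wrist near edge [318.76528175 215.54303253] far [318.77634842 237.93932035] side [283.37276721 177.93137289]
0.019 wrist near edge [318.79137987 208.00348285] far [318.8001872  228.80371274] side [283.50579546 184.98210274]
```

View pics/tips.png

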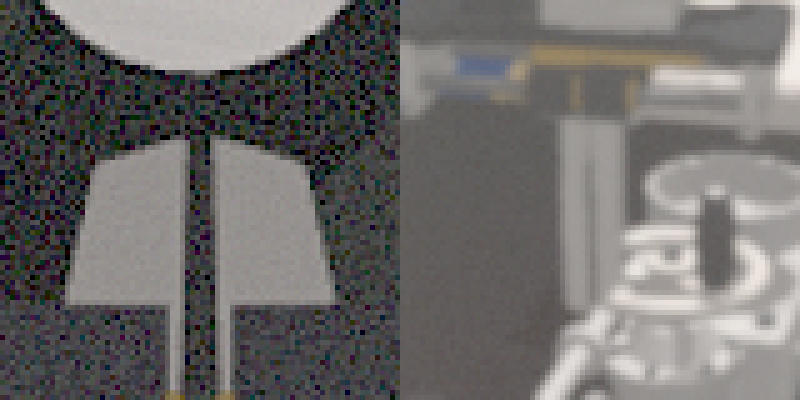

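Both views put the whole gripper about 34 mm higher than the reported TCP: the tip is at row 172 against 185 expected (side), and 222 against 208 (wrist). Laterally it is correct. That explains the miss, because the tips closed just over the knob. I'll apply a 34 mm z correction from here and descend with care.

>>> drive_tool(xyz=[[-1, -1, 20], [-1, -1, 50], [-1, -1, 80], [-1, -1, 110], [-1, -1, 140], [-1, -1, 170], [-1, -1, 185], [-1, -1, 185]], twist=[0, 0, 0, 0, 0, 0, 0, 0], claw=1)

```text
time_s: 6.55
position: [0.5211, 0.2553, 0.0833]
ee_rot: [-0.002, 0.708, 0.706, -0.003]
ft_force: [-0.6, -1.3, -0.9]
opening: 0.536
finger_force: 0.0
```

>>> drive_tool(xyz=[[0, 0, 0], [0, 0, 0], [0, 0, 0], [0, 0, 10], [0, 0, 20], [0, 0, 35], [0, 0, 50], [0, 0, 55]], twist=[0, 0, 0, 0, 0, 0, 0, 0])

```text
time_s: 7.22
position: [0.5226, 0.2558, 0.0301]
ee_rot: [-0.0, 0.708, 0.706, -0.001]
ft_force: [-0.4, 0.5, -0.5]
opening: 1.002
finger_force: 0.0
```

>>> drive_tool(xyz=[[1, 1, 5], [2, 1, 9], [2, 1, 13], [2, 1, 16], [2, 1, 18], [2, 1, 18]], twist=[0, 0, 0, 0, 0, 0])

```text
time_s: 7.72
position: [0.5246, 0.2585, 0.0144]
ee_rot: [-0.0, 0.708, 0.706, -0.0]
ft_force: [-0.8, 0.3, -0.1]
opening: 0.998
finger_force: 0.0
```

>>> drive_tool(xyz=[[0, 0, 0], [0, 0, 0], [0, 0, 0], [0, 0, 0], [0, 0, 0], [0, 0, 0], [0, 0, 0], [0, 0, 0]], twist=[0, 0, 0, 0, 0, 0, 0, 0], claw=-1, newtons=30)

```text
time_s: 8.38
position: [0.5247, 0.2585, 0.0146]
ee_rot: [-0.0, 0.708, 0.706, 0.0]
ft_force: [-0.5, -0.2, 0.3]
opening: 0.465
finger_force: 0.0
```

>>> drive_tool(xyz=[[0, 0, 0], [0, 0, 0], [0, 0, 0], [0, 0, 0], [0, 0, 0], [0, 0, 0]], twist=[0, 0, 0, 0, 0, 0])

```text
time_s: 8.88
position: [0.5246, 0.2586, 0.0145]
ee_rot: [-0.0, 0.708, 0.706, -0.0]
ft_force: [-0.6, 0.3, 0.8]
opening: 0.344
finger_force: 30.0
```

The knob is gripped: the opening is 32 mm with 30 N. Now I'll lift and cross over the wheel to the hopper.

>>> drive_tool(xyz=[[0, 0, -5], [0, 0, -20], [0, 0, -50], [0, 0, -90], [0, 0, -130], [0, 0, -170], [0, 0, -210], [0, 0, -250]], twist=[0, 0, 0, 0, 0, 0, 0, 0])

```text
time_s: 9.55
position: [0.5241, 0.2584, 0.2669]
ee_rot: [0.0, 0.708, 0.706, 0.0]
ft_force: [1.2, 1.0, -2.8]
opening: 0.34
finger_force: 30.0
```

>>> drive_tool(xyz=[[-10, 0, -40], [-40, 0, -70], [-75, 0, -70], [-110, -2, -70], [-145, -4, -70], [-180, -5, -70], [-215, -6, -70], [-250, -7, -70]], twist=[0, 0, 0, 0, 0, 0, 0, 0])

```text
time_s: 10.22
position: [0.5164, 0.0069, 0.3349]
ee_rot: [0.0, 0.708, 0.706, 0.0]
ft_force: [1.3, 0.3, -1.7]
opening: 0.341
finger_force: 30.0
```

```bash
python3 - <<'E'
from g import *
s=telemetry.sense();print(s["ft_force"],s["opening"]*94,s["finger_force"],goto([.5147,-.1496,.33],-5))
E
```

```text
[ 1.2916412   0.31450671 -1.71652541] 32.06747465700359 30.00052651036831 [array([-156.5,   -1.3,    4.9]), np.float64(4.9)]
```

>>> drive_tool(xyz=[[-30, 0, 0], [-65, 0, 0], [-100, 0, 0], [-130, -1, 0], [-150, -1, 0], [-156, -1, 10], [-156, -1, 40], [-156, -1, 60]], twist=[0, 0, 0, 0, 0, 0, 0, 0])

```text
time_s: 10.88
position: [0.5151, -0.1472, 0.2727]
ee_rot: [-0.0, 0.708, 0.706, -0.0]
ft_force: [-1.1, -0.1, -2.9]
opening: 0.342
finger_force: 30.0
```

>>> drive_tool(xyz=[[0, 0, 10], [0, 0, 20], [0, 0, 20], [0, 0, 20]], twist=[0, 0, 0, 0])

```text
time_s: 11.22
position: [0.5159, -0.1471, 0.255]
ee_rot: [0.0, 0.708, 0.706, 0.0]
ft_force: [-0.2, 0.5, -1.7]
opening: 0.34
finger_force: 30.0
```

```bash
python3 - <<'E'
from g import *
import pickle
s0=pickle.load(open("side0.pkl","rb"))
th=np.linspace(0,2*np.pi,73)
q=np.array([proj(s0,[.5147+.056*np.cos(t),-.1496+.056*np.sin(t),.19]) for t in th]); print("rim pred side",q.min(0),q.max(0))
w=vision.read_camera("wrist"); d=vision.read_camera("side"); t=vision.read_camera("top")
a=cv2.resize(w["frame"][120:320,200:440],(480,400))
up=lambda f:cv2.resize(f,(320,200),interpolation=cv2.INTER_CUBIC)
b=cv2.resize(d["frame"][110:190,265:361],(480,400),interpolation=cv2.INTER_CUBIC)
e=cv2.resize(t["frame"][140:220,400:520],(300,200),interpolation=cv2.INTER_CUBIC)
f=cv2.resize(s0["frame"][110:190,265:361],(300,250),interpolation=cv2.INTER_CUBIC)
o=np.zeros((600,800,3),np.uint8); o[:400,:480]=b; o[:200,490:790]=e; o[210:460,490:790]=f; o[400:600,:480]=a[100:300]
cv2.imwrite("pics/hov.png",o)
p=telemetry.sense()["position"]; print(p)
for r,z in((.059,p[2]-.0145+.014),(.059,p[2]-.0145+.010)):
  q=np.array([proj(d,[p[0]+r*np.cos(t),p[1]-.0008+r*np.sin(t),z]) for t in th]); print("disc pred",q.min(0),q.max(0))
E
```

```text
rim pred side [295.42049123 141.06896924] [328.5544829  153.49344977]
[ 0.51612008 -0.14743461  0.25555348]
disc pred [293.92992268 122.9765857 ] [329.68820833 134.97888874]
disc pred [293.93700251 124.10010248] [329.64374979 136.17396771]
```

View pics/hov.png

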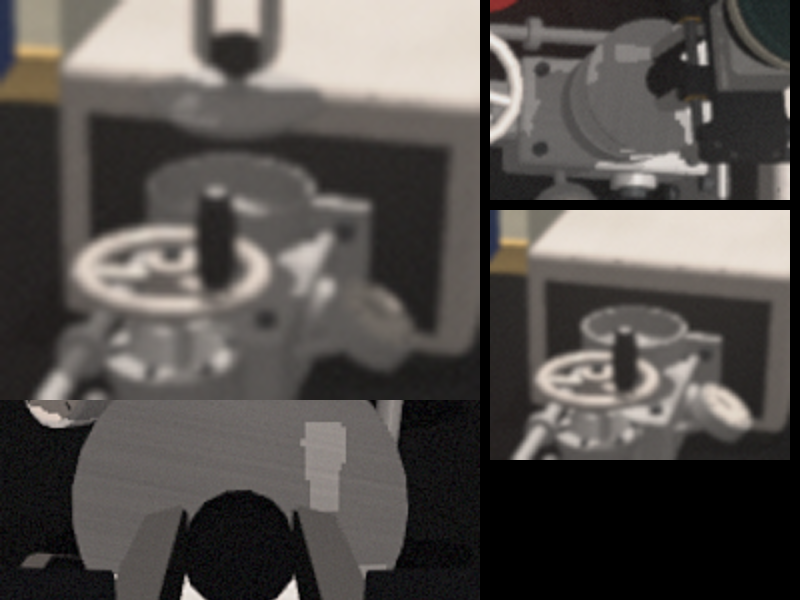

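Hopper rim, lid and knob line up to about 2 mm in the side view (rim centre x 311.3, knob 312). I'll descend to just above the rim, then lower slowly while watching the force.

>>> drive_tool(xyz=[[-1, 0, 10], [-1.5, -0.5, 20], [-1.5, -0.5, 30], [-1.5, -0.5, 40], [-1.5, -0.5, 45], [-1.5, -0.5, 47], [-1.5, -0.5, 49], [-1.5, -0.5, 51]], twist=[0, 0, 0, 0, 0, 0, 0, 0])

```text
time_s: 12.03
position: [0.5153, -0.1489, 0.2036]
ee_rot: [0.0, 0.708, 0.706, 0.0]
ft_force: [1.2, -0.3, -1.8]
opening: 0.34
finger_force: 30.0
```

>>> drive_tool(xyz=[[0, 0, 1], [0, 0, 2], [0, 0, 3], [0, 0, 4], [0, 0, 4], [0, 0, 4]], twist=[0, 0, 0, 0, 0, 0])

```text
time_s: 12.53
position: [0.5152, -0.149, 0.1996]
ee_rot: [0.0, 0.708, 0.706, 0.0]
ft_force: [0.3, -1.1, -1.3]
opening: 0.342
finger_force: 30.0
```

No contact force, and the spigot is about 5 mm in. Continuing.

>>> drive_tool(xyz=[[0, 0, 1], [0, 0, 2], [0, 0, 3], [0, 0, 4], [0, 0, 4], [0, 0, 4]], twist=[0, 0, 0, 0, 0, 0])

```text
time_s: 13.03
position: [0.5166, -0.1498, 0.1968]
ee_rot: [0.002, 0.708, 0.706, 0.001]
ft_force: [5.0, -6.0, 10.2]
opening: 0.34
finger_force: 30.0
```

>>> drive_tool(xyz=[[0, 0, 0.5], [0, 0, 1], [0, 0, 1.5], [0, 0, 2], [0, 0, 2], [0, 0, 2]], twist=[0, 0, 0, 0, 0, 0])

```text
time_s: 13.53
position: [0.5174, -0.1498, 0.1957]
ee_rot: [0.003, 0.708, 0.706, 0.001]
ft_force: [5.5, -4.0, 18.2]
opening: 0.339
finger_force: 30.0
```

The taper is pushing the lid toward +x and −y, so I'll follow it.

>>> drive_tool(xyz=[[-0.5, 1, 0], [-1, 2, 0], [-1.2, 2.5, 0], [-1.2, 2.5, 0], [-1.2, 2.5, 0]], twist=[0, 0, 0, 0, 0])

```text
time_s: 13.95
position: [0.5184, -0.1502, 0.1945]
ee_rot: [0.001, 0.708, 0.706, 0.0]
ft_force: [-1.7, 0.1, 10.8]
opening: 0.344
finger_force: 30.0
```

The height is 0.1945, exactly the expected seated value. Releasing.

>>> drive_tool(xyz=[[0, 0, -1], [0, 0, -1], [0, 0, -1], [0, 0, -1], [0, 0, -1], [0, 0, -1], [0, 0, -1], [0, 0, -1]], twist=[0, 0, 0, 0, 0, 0, 0, 0], claw=1)

```text
time_s: 14.62
position: [0.5176, -0.1502, 0.1945]
ee_rot: [-0.0, 0.708, 0.706, -0.0]
ft_force: [0.4, -0.2, -0.3]
opening: 0.87
finger_force: 0.0
```

>>> drive_tool(xyz=[[0, 0, -1], [0, 0, -20], [0, 0, -50], [0, 0, -80], [0, 0, -110], [0, 0, -130], [0, 0, -150], [0, 0, -150]], twist=[0, 0, 0, 0, 0, 0, 0, 0])

```text
time_s: 15.28
position: [0.5188, -0.1502, 0.3484]
ee_rot: [0.002, 0.708, 0.706, 0.001]
ft_force: [1.5, -1.0, 0.6]
opening: 1.003
finger_force: 0.0
```

```bash
python3 - <<'E'
from g import *
import pickle
w=vision.read_camera("wrist"); d=vision.read_camera("side")
o=np.vstack([cv2.resize(d["frame"][120:180,270:350],(400,300),interpolation=cv2.INTER_CUBIC),cv2.resize(w["frame"],(400,250))])
cv2.imwrite("pics/seat.png",o)
p=telemetry.sense()["position"]; th=np.linspace(0,6.28,73)
q=np.array([proj(d,[.5175+.059*np.cos(t),-.150+.059*np.sin(t),.194]) for t in th]); print(p,"seated disc top pred side",q.min(0),q.max(0))
c=proj(w,[.5175,-.150,.234],True); print("knob pred wrist",c, [proj(w,[.5289,.0087,.201],True)])
E
```

```text
[ 0.51773399 -0.15020825  0.3447995 ] seated disc top pred side [293.72884589 139.58880752] [328.67276492 152.60178756]
knob pred wrist [317.13458535 190.58731834] [array([327.08257178,  44.68660762])]
```

View pics/seat.png

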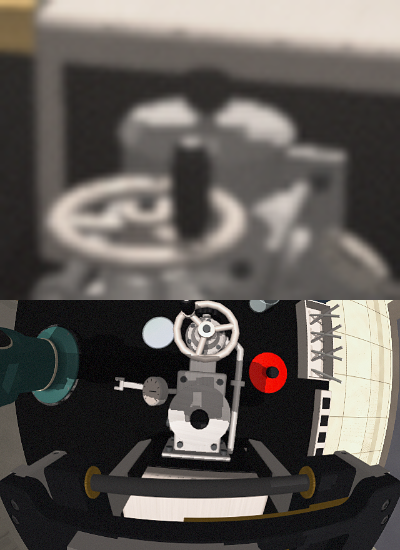

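The lid sits flat: in the side view the disc spans x 293.6 to 329.4 with its top at row 139.6, as predicted, and the knob is centred in the wrist view. Next I'll move above the wheel and measure the hub and handle from close.

>>> drive_tool(xyz=[[25, 2, -10], [55, 4, -10], [85, 6, -10], [115, 8, -10], [140, 10, -10], [155, 12, -10], [158, 12, -10], [158, 12, -10]], twist=[0, 0, 0, 0, 0, 0, 0, 0])

```text
time_s: 16.05
position: [0.5297, 0.0084, 0.3537]
ee_rot: [-0.001, 0.707, 0.707, -0.0]
ft_force: [0.3, -0.4, 0.5]
opening: 0.997
finger_force: 0.0
```

```bash
python3 - <<'E'
from g import *
w=vision.read_camera("wrist"); print(telemetry.sense()["position"],telemetry.sense()["qpos"].round(2))
print(proj(w,[.529,.0087,.204],True),proj(w,[.4989,.0435,.264],True))
cv2.imwrite("pics/wheel.png",cv2.resize(w["frame"][60:300,180:460],(700,600),interpolation=cv2.INTER_CUBIC))
import pickle; pickle.dump(w,open("wh.pkl","wb"))
E
```

```text
[0.52977482 0.007255   0.35378522] [ 0.48  0.17 -0.64  1.59  0.1   1.41 -0.17]
[318.45518545 184.26841582] [286.05358293 160.08286022]
```

View pics/wheel.png

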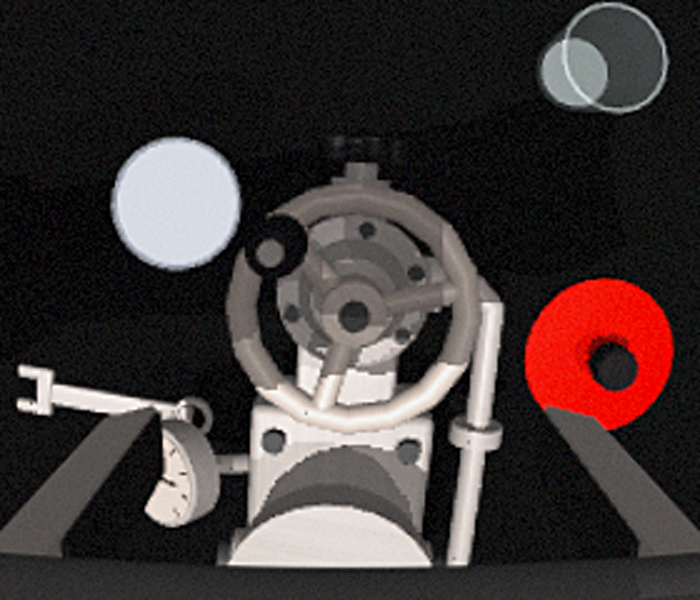

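The wheel view shows the rim centre at about (321.2,182.8), the nut at (322,186) and the handle top at (288,161.6).

```bash
python3 - <<'E'
from g import *
import pickle
w=pickle.load(open("wh.pkl","rb"))
ring=at(w,321.2,182.8,.197,True); nut=at(w,322,186,.21,True); h=at(w,288,161.6,.264,True)
print(ring,nut,h)
hub=(ring+nut)/2
for c in(ring,nut): 
  d=(h-c)[:2]; print(np.hypot(*d)*1000,np.degrees(np.arctan2(d[1],d[0])))
E
```

```text
[0.53217608 0.00908575 0.197     ] [0.53300667 0.00787469 0.21      ] [0.50071155 0.04204909 0.264     ]
45.56971070322774 133.66733880449473
47.01983015663561 133.38051739599013
```

Hub is about (0.532, 0.0087), which matches hopper plus 160 mm. Handle is about (0.4998, 0.0434). Going to the handle.

>>> drive_tool(xyz=[[18, -15, 10], [36, -30, 20], [36, -30, 50], [36, -30, 80], [36, -30, 110], [36, -30, 135], [36, -30, 150], [36, -30, 150]], twist=[0, 0, 0, 0, 0, 0, 0, 0])

```text
time_s: 16.77
position: [0.4984, 0.0421, 0.2014]
ee_rot: [-0.002, 0.709, 0.706, -0.002]
ft_force: [0.6, -0.5, -0.2]
opening: 1.001
finger_force: 0.0
```

>>> drive_tool(xyz=[[0, 0, 0], [0, 0, 0], [0, 0, 0], [0, 0, 0], [0, 0, 0], [0, 0, 0], [0, 0, 0], [0, 0, 0]], twist=[0, 0, 0, 0, 0, 0, 0, 0], claw=-1, newtons=25)

```text
time_s: 17.43
position: [0.5001, 0.0439, 0.2046]
ee_rot: [0.0, 0.708, 0.706, 0.0]
ft_force: [-0.5, -0.9, 0.4]
opening: 0.468
finger_force: 0.0
```

>>> drive_tool(xyz=[[0, 0, 0], [0, 0, 0], [0, 0, 0], [0, 0, 0], [0, 0, 0], [0, 0, 0], [0, 0, 0], [0, 0, 0]], twist=[0, 0, 0, 0, 0, 0, 0, 0])

```text
time_s: 18.1
position: [0.5, 0.0441, 0.2045]
ee_rot: [-0.0, 0.708, 0.706, -0.0]
ft_force: [-3.3, 2.1, 2.0]
opening: 0.263
finger_force: 25.0
```

The handle is gripped: 24.7 mm opening, 25 N, at angle 132.1° and radius 47.7 mm. Planning the clockwise arcs.

```bash
cat > arc.py <<'E'
from g import *
def arcs(start,step,ncalls,c=(.532,.0087),r=.048,rows=8,a0=None):
    """print tool-frame rows (x=world y, y=world x); step deg/row"""
    p=np.array(start); a=np.degrees(np.arctan2(p[1]-c[1],p[0]-c[0])) if a0 is None else a0
    for _ in range(ncalls):
        L=[]
        for k in range(rows):
            a+=step; q=np.array(c)+r*np.array([np.cos(np.radians(a)),np.sin(np.radians(a))])
            d=(q-p)*1000; L.append([float(round(d[1])),float(round(d[0])),0])
        p=p+np.array([L[-1][1],L[-1][0]])/1000
        print(round((a+180)%360-180,1),p.round(4),str(L).replace(".0",""))
E
python3 -c "
from arc import *
arcs([.500,.0441],-10,1)
"
```

```text
52.1 [0.561  0.0461] [[5, 6, 0], [9, 14, 0], [12, 22, 0], [13, 30, 0], [12, 39, 0], [10, 47, 0], [7, 54, 0], [2, 61, 0]]
```

>>> drive_tool(xyz=[[5, 6, 0], [9, 14, 0], [12, 22, 0], [13, 30, 0], [12, 39, 0], [10, 47, 0], [7, 54, 0], [2, 61, 0]], twist=[0, 0, 0, 0, 0, 0, 0, 0])

```text
time_s: 18.77
position: [0.5618, 0.0454, 0.2045]
ee_rot: [-0.0, 0.708, 0.706, -0.0]
ft_force: [-6.1, -2.9, 5.4]
opening: 0.256
finger_force: 25.0
```

```bash
python3 -c "
from arc import *
s=telemetry.sense(); print(s['position'],s['ft_force'],s['opening'],s['finger_force'])
arcs([.561,.0461],-10,3,a0=52.1)
"
```

```text
[0.56176218 0.045445   0.20446666] [-6.06545186 -2.87013238  5.43068208] 0.2556194469607047 25.001165717840195
-27.9 [ 0.574  -0.0139] [[-5, 7, 0], [-12, 12, 0], [-19, 15, 0], [-27, 18, 0], [-36, 19, 0], [-44, 19, 0], [-52, 17, 0], [-60, 13, 0]]
-107.9 [ 0.517  -0.0369] [[-7, -4, 0], [-13, -10, 0], [-18, -16, 0], [-22, -24, 0], [-24, -32, 0], [-25, -40, 0], [-25, -49, 0], [-23, -57, 0]]
172.1 [0.484  0.0151] [[3, -7, 0], [8, -14, 0], [13, -21, 0], [20, -26, 0], [28, -29, 0], [36, -32, 0], [44, -33, 0], [52, -33, 0]]
```

>>> drive_tool(xyz=[[-5, 7, 0], [-12, 12, 0], [-19, 15, 0], [-27, 18, 0], [-36, 19, 0], [-44, 19, 0], [-52, 17, 0], [-60, 13, 0]], twist=[0, 0, 0, 0, 0, 0, 0, 0])

```text
time_s: 19.43
position: [0.5745, -0.0137, 0.2045]
ee_rot: [-0.0, 0.708, 0.706, 0.0]
ft_force: [-2.1, 5.5, 1.7]
opening: 0.257
finger_force: 25.0
```

>>> drive_tool(xyz=[[-7, -4, 0], [-13, -10, 0], [-18, -16, 0], [-22, -24, 0], [-24, -32, 0], [-25, -40, 0], [-25, -49, 0], [-23, -57, 0]], twist=[0, 0, 0, 0, 0, 0, 0, 0])

```text
time_s: 20.1
position: [0.5161, -0.0375, 0.2046]
ee_rot: [0.0, 0.708, 0.706, -0.0]
ft_force: [3.3, -0.3, -0.5]
opening: 0.259
finger_force: 25.0
```

```bash
python3 -c "
from arc import *
s=telemetry.sense(); print(s['position'],s['ft_force'],s['opening'],s['finger_force'])
arcs([.517,-.0369],-5,9,a0=-107.9)
"
```

```text
[ 0.5160836  -0.03748159  0.20455314] [ 3.31664729 -0.34712395 -0.48525492] 0.25860040177141774 24.9999463185668
-147.9 [ 0.491  -0.0169] [[1, -4, 0], [3, -7, 0], [5, -11, 0], [8, -14, 0], [10, -18, 0], [13, -21, 0], [17, -23, 0], [20, -26, 0]]
172.1 [0.484  0.0151] [[4, -2, 0], [8, -3, 0], [11, -5, 0], [16, -6, 0], [20, -7, 0], [24, -7, 0], [28, -7, 0], [32, -7, 0]]
132.1 [0.5    0.0441] [[4, 1, 0], [8, 2, 0], [12, 4, 0], [16, 6, 0], [20, 8, 0], [23, 10, 0], [26, 13, 0], [29, 16, 0]]
92.1 [0.53   0.0571] [[3, 3, 0], [5, 6, 0], [7, 10, 0], [9, 14, 0], [10, 18, 0], [12, 22, 0], [12, 26, 0], [13, 30, 0]]
52.1 [0.561  0.0461] [[0, 4, 0], [-1, 9, 0], [-2, 13, 0], [-3, 17, 0], [-4, 21, 0], [-6, 24, 0], [-8, 28, 0], [-11, 31, 0]]
12.1 [0.579  0.0191] [[-2, 4, 0], [-5, 7, 0], [-8, 9, 0], [-12, 12, 0], [-16, 14, 0], [-19, 15, 0], [-23, 17, 0], [-27, 18, 0]]
-27.9 [ 0.574  -0.0139] [[-4, 1, 0], [-9, 1, 0], [-13, 1, 0], [-17, 1, 0], [-21, 0, 0], [-25, -1, 0], [-29, -3, 0], [-33, -5, 0]]
-67.9 [ 0.55   -0.0359] [[-3, -2, 0], [-7, -4, 0], [-10, -7, 0], [-13, -10, 0], [-16, -13, 0], [-18, -16, 0], [-20, -20, 0], [-22, -24, 0]]
-107.9 [ 0.517  -0.0369] [[-1, -4, 0], [-2, -8, 0], [-3, -12, 0], [-3, -16, 0], [-3, -20, 0], [-3, -25, 0], [-2, -29, 0], [-1, -33, 0]]
```

240° done, so the stop could come any time now. From here I'll use short 12° calls, checking the force after each.

```bash
python3 -c "
from arc import *
arcs([.517,-.0369],-4,28,rows=3,a0=-107.9)
"
```

```text
-119.9 [ 0.508  -0.0329] [[1, -3, 0], [2, -6, 0], [4, -9, 0]]
-131.9 [ 0.5    -0.0269] [[2, -3, 0], [4, -5, 0], [6, -8, 0]]
-143.9 [ 0.493  -0.0199] [[2, -2, 0], [5, -5, 0], [7, -7, 0]]
-155.9 [ 0.488  -0.0109] [[3, -2, 0], [6, -3, 0], [9, -5, 0]]
-167.9 [ 0.485  -0.0009] [[3, -1, 0], [6, -2, 0], [10, -3, 0]]
-179.9 [0.484  0.0091] [[3, -1, 0], [6, -1, 0], [10, -1, 0]]
168.1 [0.485  0.0181] [[3, 0, 0], [6, 0, 0], [9, 1, 0]]
156.1 [0.488  0.0281] [[4, 1, 0], [7, 2, 0], [10, 3, 0]]
144.1 [0.493  0.0371] [[3, 2, 0], [6, 3, 0], [9, 5, 0]]
132.1 [0.5    0.0441] [[2, 2, 0], [5, 4, 0], [7, 7, 0]]
120.1 [0.508  0.0501] [[2, 2, 0], [4, 5, 0], [6, 8, 0]]
108.1 [0.517  0.0541] [[2, 3, 0], [3, 6, 0], [4, 9, 0]]
96.1 [0.527  0.0561] [[1, 3, 0], [2, 7, 0], [2, 10, 0]]
84.1 [0.537  0.0561] [[1, 3, 0], [1, 7, 0], [0, 10, 0]]
72.1 [0.547  0.0541] [[0, 3, 0], [-1, 7, 0], [-2, 10, 0]]
60.1 [0.556  0.0501] [[-1, 3, 0], [-2, 6, 0], [-4, 9, 0]]
48.1 [0.564  0.0441] [[-2, 3, 0], [-4, 5, 0], [-6, 8, 0]]
36.1 [0.571  0.0371] [[-2, 2, 0], [-4, 5, 0], [-7, 7, 0]]
24.1 [0.576  0.0281] [[-3, 2, 0], [-6, 3, 0], [-9, 5, 0]]
12.1 [0.579  0.0191] [[-3, 1, 0], [-6, 2, 0], [-9, 3, 0]]
0.1 [0.58   0.0091] [[-4, 1, 0], [-7, 1, 0], [-10, 1, 0]]
-11.9 [ 0.579  -0.0009] [[-4, 0, 0], [-7, 0, 0], [-10, -1, 0]]
-23.9 [ 0.576  -0.0109] [[-4, -1, 0], [-7, -2, 0], [-10, -3, 0]]
-35.9 [ 0.571  -0.0199] [[-3, -2, 0], [-6, -3, 0], [-9, -5, 0]]
-47.9 [ 0.564  -0.0269] [[-2, -2, 0], [-5, -4, 0], [-7, -7, 0]]
-59.9 [ 0.556  -0.0329] [[-2, -2, 0], [-4, -5, 0], [-6, -8, 0]]
-71.9 [ 0.547  -0.0369] [[-2, -3, 0], [-3, -6, 0], [-4, -9, 0]]
-83.9 [ 0.537  -0.0389] [[-1, -3, 0], [-2, -7, 0], [-2, -10, 0]]
```

>>> drive_tool(xyz=[[1, -3, 0], [2, -6, 0], [4, -9, 0]], twist=[0, 0, 0])

```text
time_s: 20.35
position: [0.5075, -0.0335, 0.2045]
ee_rot: [0.0, 0.708, 0.706, -0.0]
ft_force: [1.1, -4.5, 0.3]
opening: 0.259
finger_force: 25.0
```

>>> drive_tool(xyz=[[2, -3, 0], [4, -5, 0], [6, -8, 0]], twist=[0, 0, 0])

```text
time_s: 20.6
position: [0.4996, -0.0277, 0.2045]
ee_rot: [0.0, 0.708, 0.706, -0.001]
ft_force: [0.0, -3.7, 1.7]
opening: 0.261
finger_force: 25.0
```

>>> drive_tool(xyz=[[2, -2, 0], [5, -5, 0], [7, -7, 0]], twist=[0, 0, 0])

```text
time_s: 20.85
position: [0.4926, -0.02, 0.2045]
ee_rot: [-0.0, 0.708, 0.706, -0.0]
ft_force: [1.6, -3.0, -0.0]
opening: 0.26
finger_force: 25.0
```

>>> drive_tool(xyz=[[3, -2, 0], [6, -3, 0], [9, -5, 0]], twist=[0, 0, 0])

```text
time_s: 21.1
position: [0.4875, -0.0111, 0.2045]
ee_rot: [-0.0, 0.708, 0.706, -0.0]
ft_force: [0.7, -3.1, 2.5]
opening: 0.259
finger_force: 25.0
```

>>> drive_tool(xyz=[[3, -1, 0], [6, -2, 0], [10, -3, 0]], twist=[0, 0, 0])

```text
time_s: 21.35
position: [0.4844, -0.001, 0.2045]
ee_rot: [-0.0, 0.708, 0.706, -0.001]
ft_force: [-3.7, -3.3, 4.3]
opening: 0.263
finger_force: 25.0
```

>>> drive_tool(xyz=[[3, -1, 0], [6, -1, 0], [10, -1, 0]], twist=[0, 0, 0])

```text
time_s: 21.6
position: [0.4836, 0.0091, 0.2045]
ee_rot: [-0.0, 0.708, 0.706, -0.0]
ft_force: [-4.0, -2.7, 4.4]
opening: 0.262
finger_force: 25.0
```

>>> drive_tool(xyz=[[3, 0, 0], [6, 0, 0], [9, 1, 0]], twist=[0, 0, 0])

```text
time_s: 21.85
position: [0.4847, 0.0183, 0.2044]
ee_rot: [-0.0, 0.708, 0.706, -0.0]
ft_force: [-6.6, -1.4, 6.0]
opening: 0.26
finger_force: 25.0
```

>>> drive_tool(xyz=[[4, 1, 0], [7, 2, 0], [10, 3, 0]], twist=[0, 0, 0])

```text
time_s: 22.1
position: [0.488, 0.0284, 0.2045]
ee_rot: [-0.0, 0.708, 0.706, -0.0]
ft_force: [-2.0, -2.3, 3.0]
opening: 0.261
finger_force: 25.0
```

>>> drive_tool(xyz=[[3, 2, 0], [6, 3, 0], [9, 5, 0]], twist=[0, 0, 0])

```text
time_s: 22.35
position: [0.4934, 0.0371, 0.2045]
ee_rot: [0.0, 0.708, 0.706, 0.0]
ft_force: [-2.0, -1.3, 1.6]
opening: 0.26
finger_force: 25.0
```

>>> drive_tool(xyz=[[2, 2, 0], [5, 4, 0], [7, 7, 0]], twist=[0, 0, 0])

```text
time_s: 22.6
position: [0.5002, 0.0443, 0.2045]
ee_rot: [-0.0, 0.708, 0.706, -0.0]
ft_force: [-5.4, 1.6, 3.3]
opening: 0.259
finger_force: 25.0
```

>>> drive_tool(xyz=[[2, 2, 0], [4, 5, 0], [6, 8, 0]], twist=[0, 0, 0])

```text
time_s: 22.85
position: [0.5084, 0.0501, 0.2045]
ee_rot: [-0.0, 0.708, 0.706, -0.0]
ft_force: [-0.8, -2.3, 1.4]
opening: 0.261
finger_force: 25.0
```

>>> drive_tool(xyz=[[2, 3, 0], [3, 6, 0], [4, 9, 0]], twist=[0, 0, 0])

```text
time_s: 23.1
position: [0.5174, 0.054, 0.2045]
ee_rot: [-0.0, 0.708, 0.706, -0.0]
ft_force: [-1.7, -2.8, 2.2]
opening: 0.26
finger_force: 25.0
```

>>> drive_tool(xyz=[[1, 3, 0], [2, 7, 0], [2, 10, 0]], twist=[0, 0, 0])

```text
time_s: 23.35
position: [0.5276, 0.0559, 0.2045]
ee_rot: [-0.0, 0.708, 0.706, 0.0]
ft_force: [-4.0, -1.4, 2.3]
opening: 0.259
finger_force: 25.0
```

>>> drive_tool(xyz=[[1, 3, 0], [1, 7, 0], [0, 10, 0]], twist=[0, 0, 0])

```text
time_s: 23.6
position: [0.5375, 0.0556, 0.2045]
ee_rot: [-0.0, 0.708, 0.706, -0.0]
ft_force: [-2.4, -0.8, 2.0]
opening: 0.263
finger_force: 25.0
```

>>> drive_tool(xyz=[[0, 3, 0], [-1, 7, 0], [-2, 10, 0]], twist=[0, 0, 0])

```text
time_s: 23.85
position: [0.5473, 0.0535, 0.2045]
ee_rot: [-0.0, 0.708, 0.706, -0.0]
ft_force: [-4.1, -4.0, 3.7]
opening: 0.259
finger_force: 25.0
```

>>> drive_tool(xyz=[[-1, 3, 0], [-2, 6, 0], [-4, 9, 0]], twist=[0, 0, 0])

```text
time_s: 24.1
position: [0.5561, 0.0494, 0.2045]
ee_rot: [-0.0, 0.708, 0.706, -0.0]
ft_force: [-4.7, -3.7, 3.6]
opening: 0.257
finger_force: 25.0
```

>>> drive_tool(xyz=[[-2, 3, 0], [-4, 5, 0], [-6, 8, 0]], twist=[0, 0, 0])

```text
time_s: 24.35
position: [0.5639, 0.0437, 0.2045]
ee_rot: [-0.0, 0.708, 0.706, -0.0]
ft_force: [-8.5, -5.1, 5.4]
opening: 0.259
finger_force: 25.0
```

>>> drive_tool(xyz=[[-2, 2, 0], [-4, 5, 0], [-7, 7, 0]], twist=[0, 0, 0])

```text
time_s: 24.6
position: [0.5705, 0.0363, 0.2045]
ee_rot: [-0.0, 0.708, 0.706, -0.001]
ft_force: [-10.3, -4.0, 6.5]
opening: 0.261
finger_force: 25.0
```

>>> drive_tool(xyz=[[-3, 2, 0], [-6, 3, 0], [-9, 5, 0]], twist=[0, 0, 0])

```text
time_s: 24.85
position: [0.5755, 0.0279, 0.2045]
ee_rot: [-0.001, 0.708, 0.706, -0.0]
ft_force: [-11.6, -2.0, 7.8]
opening: 0.258
finger_force: 25.0
```

>>> drive_tool(xyz=[[-3, 1, 0], [-6, 2, 0], [-9, 2, 0]], twist=[0, 0, 0])

```text
time_s: 25.1
position: [0.5781, 0.0193, 0.2045]
ee_rot: [-0.0, 0.708, 0.706, 0.0]
ft_force: [0.3, 3.1, 0.6]
opening: 0.259
finger_force: 25.0
```

>>> drive_tool(xyz=[[-4, 1, 0], [-7, 1, 0], [-10, 1, 0]], twist=[0, 0, 0])

```text
time_s: 25.35
position: [0.5795, 0.0088, 0.2046]
ee_rot: [0.0, 0.708, 0.706, 0.001]
ft_force: [0.7, 2.7, -1.4]
opening: 0.261
finger_force: 25.0
```

>>> drive_tool(xyz=[[-4, 0, 0], [-7, 0, 0], [-10, -1, 0]], twist=[0, 0, 0])

```text
time_s: 25.6
position: [0.579, 0.0025, 0.2048]
ee_rot: [-0.001, 0.707, 0.707, 0.003]
ft_force: [15.1, 24.6, -10.3]
opening: 0.261
finger_force: 25.0
```

The stop is reached: 25 N back, with the tool held 3 mm short of its command. I'll relax the push to read the stop position.

>>> drive_tool(xyz=[[1.5, 0, 0], [2.5, -0.5, 0], [2.5, -0.5, 0], [2.5, -0.5, 0]], twist=[0, 0, 0, 0])

```text
time_s: 25.93
position: [0.5791, 0.0025, 0.2047]
ee_rot: [0.0, 0.708, 0.707, 0.002]
ft_force: [13.5, 10.0, -8.5]
opening: 0.259
finger_force: 25.0
```

```bash
python3 -c "
from arc import *
s=telemetry.sense(); print(s['position'].round(5),s['ft_force'].round(1),s['ee_rot'])
w=vision.read_camera('wrist'); cv2.imwrite('pics/stop.png',w['frame']); import pickle; pickle.dump(w,open('stop.pkl','wb'))
"
```

```text
[0.5791  0.00245 0.20474] [13.5 10.  -8.5] [4.56257015e-04 7.07684311e-01 7.06525660e-01 2.04938524e-03]
```

The position stays fixed while the force falls from 25 to 10 N, so the handle is on the stop with no slip. Stop TCP = (0.5791, 0.0025). I'll fit the circle from the measured points and plan two anticlockwise turns back to exactly this point.

```bash
cat >> arc.py <<'E'
E
python3 -c "
from arc import *
P=np.array([[.5,.0441],[.5618,.0454],[.5745,-.0137],[.5161,-.0375],[.5075,-.0335],[.4996,-.0277],[.4926,-.02],[.4875,-.0111],[.4844,-.001],[.4836,.0091],[.4847,.0183],[.488,.0284],[.4934,.0371],[.5084,.0501],[.5174,.054],[.5276,.0559],[.5375,.0556],[.5473,.0535],[.5561,.0494],[.5639,.0437],[.5705,.0363],[.5755,.0279],[.5781,.0193],[.5795,.0088],[.5791,.0025]])
A=np.c_[2*P,np.ones(len(P))]; x=np.linalg.lstsq(A,(P**2).sum(1),rcond=None)[0]; c=x[:2]; r=np.sqrt(x[2]+c@c); print(c,r,(np.hypot(*(P-c).T)-r).round(4))
a0=np.degrees(np.arctan2(.00245-c[1],.5791-c[0])); print(a0)
arcs([.578,.0014],10,9,c=c,r=r,a0=a0)
"
```

```text
[0.53158105 0.00805485] 0.04802297128609782 [-0.0001  0.      0.0001  0.0001  0.     -0.0001  0.      0.      0.
 -0.     -0.      0.0001 -0.     -0.      0.0001 -0.     -0.0001  0.0001
  0.      0.0001  0.0001  0.0002 -0.0002 -0.0001 -0.0002]
-6.726948007758823
73.3 [0.545  0.0544] [[9, 2, 0], [18, 0, 0], [26, -2, 0], [33, -6, 0], [40, -11, 0], [45, -18, 0], [50, -25, 0], [53, -33, 0]]
153.3 [0.489  0.0294] [[1, -8, 0], [2, -16, 0], [0, -24, 0], [-2, -32, 0], [-6, -40, 0], [-11, -46, 0], [-18, -52, 0], [-25, -56, 0]]
-126.7 [ 0.503  -0.0306] [[-8, -3, 0], [-16, -5, 0], [-24, -5, 0], [-32, -4, 0], [-40, -2, 0], [-48, 2, 0], [-54, 8, 0], [-60, 14, 0]]
-46.7 [ 0.564  -0.0266] [[-4, 7, 0], [-7, 15, 0], [-9, 23, 0], [-9, 31, 0], [-8, 40, 0], [-5, 48, 0], [-1, 55, 0], [4, 61, 0]]
33.3 [0.572  0.0344] [[6, 6, 0], [13, 10, 0], [21, 14, 0], [29, 15, 0], [37, 16, 0], [46, 14, 0], [54, 12, 0], [61, 8, 0]]
113.3 [0.513  0.0524] [[7, -5, 0], [12, -12, 0], [17, -19, 0], [20, -27, 0], [21, -35, 0], [22, -43, 0], [20, -51, 0], [18, -59, 0]]
-166.7 [ 0.485  -0.0026] [[-4, -8, 0], [-9, -14, 0], [-16, -20, 0], [-23, -24, 0], [-31, -27, 0], [-39, -29, 0], [-47, -29, 0], [-55, -28, 0]]
-86.7 [ 0.534  -0.0396] [[-8, 2, 0], [-16, 6, 0], [-22, 12, 0], [-28, 18, 0], [-32, 25, 0], [-35, 33, 0], [-37, 41, 0], [-37, 49, 0]]
-6.7 [0.579  0.0024] [[1, 9, 0], [4, 17, 0], [8, 24, 0], [13, 30, 0], [19, 36, 0], [26, 40, 0], [34, 44, 0], [42, 45, 0]]
```

The fit is excellent (0.1 mm residuals, r = 48.0 mm). Starting the opening turns.

>>> drive_tool(xyz=[[9, 2, 0], [18, 0, 0], [26, -2, 0], [33, -6, 0], [40, -11, 0], [45, -18, 0], [50, -25, 0], [53, -33, 0]], twist=[0, 0, 0, 0, 0, 0, 0, 0])

```text
time_s: 26.65
position: [0.5443, 0.053, 0.2046]
ee_rot: [0.001, 0.708, 0.706, -0.001]
ft_force: [-0.8, -11.5, 4.4]
opening: 0.26
finger_force: 25.0
```

>>> drive_tool(xyz=[[1, -8, 0], [2, -16, 0], [0, -24, 0], [-2, -32, 0], [-6, -40, 0], [-11, -46, 0], [-18, -52, 0], [-25, -56, 0]], twist=[0, 0, 0, 0, 0, 0, 0, 0])

```text
time_s: 27.32
position: [0.4889, 0.0288, 0.2046]
ee_rot: [0.001, 0.708, 0.706, 0.0]
ft_force: [7.8, -0.2, -5.2]
opening: 0.26
finger_force: 25.0
```

>>> drive_tool(xyz=[[-8, -3, 0], [-16, -5, 0], [-24, -5, 0], [-32, -4, 0], [-40, -2, 0], [-48, 2, 0], [-55, 8, 0], [-61, 14, 0]], twist=[0, 0, 0, 0, 0, 0, 0, 0])

```text
time_s: 27.98
position: [0.503, -0.0324, 0.2046]
ee_rot: [-0.0, 0.708, 0.706, -0.0]
ft_force: [1.7, 6.3, 1.8]
opening: 0.261
finger_force: 25.0
```

>>> drive_tool(xyz=[[-4, 7, 0], [-7, 15, 0], [-9, 23, 0], [-9, 31, 0], [-8, 40, 0], [-5, 48, 0], [-1, 55, 0], [4, 61, 0]], twist=[0, 0, 0, 0, 0, 0, 0, 0])

```text
time_s: 28.65
position: [0.5644, -0.0286, 0.2046]
ee_rot: [0.0, 0.708, 0.706, -0.0]
ft_force: [-3.7, -0.3, 7.3]
opening: 0.264
finger_force: 25.0
```

>>> drive_tool(xyz=[[6, 6, 0], [13, 10, 0], [21, 14, 0], [29, 15, 0], [37, 16, 0], [46, 14, 0], [54, 12, 0], [61, 8, 0]], twist=[0, 0, 0, 0, 0, 0, 0, 0])

```text
time_s: 29.32
position: [0.5721, 0.0323, 0.2045]
ee_rot: [0.0, 0.708, 0.706, -0.001]
ft_force: [-3.0, -5.6, 7.3]
opening: 0.258
finger_force: 25.0
```

>>> drive_tool(xyz=[[7, -5, 0], [12, -12, 0], [17, -19, 0], [20, -27, 0], [22, -35, 0], [22, -43, 0], [21, -51, 0], [19, -59, 0]], twist=[0, 0, 0, 0, 0, 0, 0, 0])

```text
time_s: 29.98
position: [0.5132, 0.0512, 0.2046]
ee_rot: [0.001, 0.708, 0.706, 0.0]
ft_force: [7.7, -9.5, 0.6]
opening: 0.26
finger_force: 25.0
```

>>> drive_tool(xyz=[[-4, -8, 0], [-9, -14, 0], [-16, -20, 0], [-23, -24, 0], [-31, -27, 0], [-39, -29, 0], [-47, -29, 0], [-55, -28, 0]], twist=[0, 0, 0, 0, 0, 0, 0, 0])

```text
time_s: 30.65
position: [0.4843, -0.003, 0.2046]
ee_rot: [-0.0, 0.708, 0.706, -0.0]
ft_force: [3.1, 3.0, 3.2]
opening: 0.265
finger_force: 25.0
```

>>> drive_tool(xyz=[[-8, 2, 0], [-16, 6, 0], [-22, 12, 0], [-28, 18, 0], [-32, 25, 0], [-35, 33, 0], [-37, 41, 0], [-37, 49, 0]], twist=[0, 0, 0, 0, 0, 0, 0, 0])

```text
time_s: 31.32
position: [0.5338, -0.0415, 0.2045]
ee_rot: [0.0, 0.709, 0.706, -0.001]
ft_force: [-3.0, -2.6, 8.9]
opening: 0.265
finger_force: 25.0
```

```bash
python3 -c "
from arc import *
s=telemetry.sense(); print(s['position'].round(4),s['ft_force'].round(1)); c=(.5316,.0081); p=s['position']
a=np.degrees(np.arctan2(p[1]-c[1],p[0]-c[0]));print(a)
arcs(p[:2],(-6.7-a)/8,1,c=c,a0=a)"
```

```text
[ 0.5338 -0.0415  0.2045] [-3.  -2.6  8.9]
-87.50797999077491
-6.7 [0.5798 0.0025] [[3, 8, 0], [5, 16, 0], [9, 24, 0], [14, 31, 0], [21, 36, 0], [28, 41, 0], [36, 44, 0], [44, 46, 0]]
```

The radius shows the pads shifted about 1.5 mm in y relative to the handle. I'll refit the circle on the opening points to get the right end point.

```bash
python3 -c "
from arc import *
P=np.array([[.5443,.053],[.4889,.0288],[.503,-.0324],[.5644,-.0286],[.5721,.0323],[.5132,.0512],[.4843,-.003],[.5338,-.0415]])
c0=np.array([.53158,.00805]); r=.04802
A=np.c_[2*P,np.ones(len(P))]; x=np.linalg.lstsq(A,(P**2).sum(1),rcond=None)[0]; c=x[:2]; print(c,np.sqrt(x[2]+c@c),(np.hypot(*(P-c).T)-.048).round(4))
off=c-c0; t=np.array([.5791,.00245])+off; print('target',t)
p=telemetry.sense()['position'][:2]; a=np.degrees(np.arctan2(*(p-c)[::-1])); b=np.degrees(np.arctan2(*(t-c)[::-1])); print(a,b)
arcs(p,(b-a)/8,1,c=c,a0=a)"
```

```text
[0.531474   0.00655096] 0.04815225265203312 [0.0002 0.     0.0002 0.0002 0.0001 0.0002 0.0001 0.0001]
target [0.578994   0.00095096]
-87.27765003412597 -6.721029575638223
-6.7 [5.788e-01 5.000e-04] [[1, 8, 0], [4, 16, 0], [8, 24, 0], [13, 30, 0], [19, 36, 0], [26, 41, 0], [34, 44, 0], [42, 45, 0]]
```

>>> drive_tool(xyz=[[1, 8, 0], [4, 16, 0], [8, 24, 0], [13, 30, 0], [19, 36, 0], [26, 41, 0], [34, 44, 0], [41, 45, 0]], twist=[0, 0, 0, 0, 0, 0, 0, 0])

```text
time_s: 31.98
position: [0.5791, 0.0004, 0.2046]
ee_rot: [0.0, 0.708, 0.706, -0.001]
ft_force: [0.2, -2.8, 6.8]
opening: 0.256
finger_force: 25.0
```

>>> drive_tool(xyz=[[0, 0, 0], [0, 0, 0]], twist=[0, 0])

```text
time_s: 32.15
position: [0.5792, 0.0011, 0.2046]
ee_rot: [0.0, 0.708, 0.706, 0.0]
ft_force: [1.2, 1.6, 5.8]
opening: 0.262
finger_force: 25.0
```

```bash
python3 -c "
from arc import *
import pickle
s=telemetry.sense(); p=s['position']; print(p.round(5),s['ft_force'].round(1))
c=np.array([.531474,.006551]); print(np.degrees(np.arctan2(*(p[:2]-c)[::-1])),np.hypot(*(p[:2]-c)))
w=vision.read_camera('wrist'); w0=pickle.load(open('stop.pkl','rb'))
# apparent shift of the fixed wheel scene/rim+spokes vs. the stop picture
def pat(W): return cv2.cvtColor(W['frame'],cv2.COLOR_BGR2GRAY)
for n,q in (('hub',[.532,.0085,.205]),('spokes',[.532,.0085,.201])):
    print(n,proj(w0,q,True),proj(w,q,True))
y0,y1,x0,x1=20,230,180,460
d=cv2.absdiff(pat(w),pat(w0)); print('mean diff',d[y0:y1,x0:x1].mean())
cv2.imwrite('pics/diff.png',np.hstack([w0['frame'][y0:y1,x0:x1],w['frame'][y0:y1,x0:x1]]))
"
```

```text
[0.57918 0.00113 0.20457] [1.2 1.6 5.8]
-6.4809003500503595 0.048009777341230096
hub [249.44912002 218.28226254] [249.22149133 216.49230679]
spokes [250.65815797 216.58494261] [250.45582895 214.81131918]
mean diff 9.369081632653062
```

The direction of that shift matters. Only the push against the stop could drive the pads toward −y relative to the handle, so the slip came before I recorded the stop point. In the present grasp the two-turn point would then be the recorded TCP itself, (0.5791, 0.0025). I'll test this by rectifying the wheel in both wrist pictures and comparing its angle.

```bash
cat > cmp.py <<'E'
from arc import *
import pickle
def pol(W,z):  # polar map of wheel plane about hub
    th=np.radians(np.arange(0,360,.25)); rr=np.linspace(.022,.060,40)
    m=np.zeros((40,len(th),2),np.float32)
    for i,r in enumerate(rr):
        for j,t in enumerate(th): m[i,j]=proj(W,[.532+r*np.cos(t),.0085+r*np.sin(t),z],True)
    g=cv2.cvtColor(W["frame"],cv2.COLOR_BGR2GRAY); return cv2.remap(g,m[...,0],m[...,1],cv2.INTER_LINEAR).astype(np.float32),m
w0=pickle.load(open('stop.pkl','rb')); w=vision.read_camera('wrist')
a,ma=pol(w0,.201); b,mb=pol(w,.201)
ok=(ma[...,1]>5)&(ma[...,1]<215)&(mb[...,1]>5)&(mb[...,1]<215)
print("visible frac",ok.mean())
ga=cv2.GaussianBlur(a,(0,0),1.5); gb=cv2.GaussianBlur(b,(0,0),1.5)
for s in range(-24,25,2):
    k=ok&np.roll(ok,s,1); x=ga[k]; y=np.roll(gb,s,1)[k]; print(s*.25,round(float(np.corrcoef(x,y)[0,1]),4),end="; ")
print(telemetry.sense()['position'].round(4))
# handle relative to tool: crop just between the fingers in tool-fixed pixels
h=lambda W:cv2.cvtColor(W['frame'],cv2.COLOR_BGR2GRAY)[190:260,285:355].astype(np.float32)
print("tool-frame shift",cv2.phaseCorrelate(h(w0),h(w),cv2.createHanningWindow((70,70),cv2.CV_32F)), "diff",np.abs(h(w0)-h(w)).mean())
E
python3 cmp.py
```

```text
visible frac 0.49137152777777776
-6.0 0.8895; -5.5 0.8993; -5.0 0.9091; -4.5 0.9187; -4.0 0.9283; -3.5 0.9375; -3.0 0.9465; -2.5 0.9549; -2.0 0.9627; -1.5 0.9699; -1.0 0.9763; -0.5 0.9818; 0.0 0.986; 0.5 0.9894; 1.0 0.9908; 1.5 0.9902; 2.0 0.9877; 2.5 0.9836; 3.0 0.978; 3.5 0.9711; 4.0 0.9633; 4.5 0.9546; 5.0 0.9454; 5.5 0.9357; 6.0 0.9257; [0.5791 0.0009 0.2046]
tool-frame shift ((-0.29829544317492207, 0.3655797183078775), 1.0384956852153495) diff 6.579796
```

The wheel is 1.2 to 1.8° short of the stop angle and the handle sits the same in the fingers, so the recorded stop TCP is the right target. Moving +1.5 mm.

>>> drive_tool(xyz=[[1, 0, 0], [1.5, 0, 0], [1.5, 0, 0], [1.5, 0, 0]], twist=[0, 0, 0, 0])

```text
time_s: 32.58
position: [0.5792, 0.0014, 0.2046]
ee_rot: [0.0, 0.708, 0.706, -0.0]
ft_force: [1.2, -2.1, 6.6]
opening: 0.256
finger_force: 25.0
```

```bash
python3 cmp.py; python3 -c "
from h import *; s=telemetry.sense(); print(s['position'].round(5),s['ft_force'],s['finger_force'])"
```

```text
visible frac 0.49137152777777776
-6.0 0.8908; -5.5 0.9004; -5.0 0.9101; -4.5 0.9197; -4.0 0.9292; -3.5 0.9384; -3.0 0.9473; -2.5 0.9555; -2.0 0.9631; -1.5 0.9699; -1.0 0.976; -0.5 0.9814; 0.0 0.9857; 0.5 0.9889; 1.0 0.99; 1.5 0.9888; 2.0 0.9857; 2.5 0.9811; 3.0 0.975; 3.5 0.9677; 4.0 0.9596; 4.5 0.9507; 5.0 0.9413; 5.5 0.9316; 6.0 0.9217; [0.5792 0.0014 0.2046]
tool-frame shift ((-0.23505762454418289, 0.558770884128478), 1.0966345976900171) diff 6.567755
[0.57919 0.00137 0.20457] [ 1.39402933 -0.95676476  5.646331  ] 25.001068278215826
```

>>> drive_tool(xyz=[[1, 0, 0], [1.3, 0, 0], [1.3, 0, 0], [1.3, 0, 0]], twist=[0, 0, 0, 0])

```text
time_s: 32.97
position: [0.5793, 0.0026, 0.2046]
ee_rot: [0.001, 0.708, 0.706, -0.0]
ft_force: [2.2, -1.9, 5.5]
opening: 0.256
finger_force: 25.0
```

```bash
python3 cmp.py | tail -3
```

```text
visible frac 0.4893402777777778
-6.0 0.8957; -5.5 0.9054; -5.0 0.9148; -4.5 0.924; -4.0 0.9328; -3.5 0.9412; -3.0 0.9494; -2.5 0.9572; -2.0 0.9644; -1.5 0.9712; -1.0 0.9772; -0.5 0.9818; 0.0 0.9845; 0.5 0.9846; 1.0 0.9822; 1.5 0.978; 2.0 0.9727; 2.5 0.9666; 3.0 0.9598; 3.5 0.9524; 4.0 0.9447; 4.5 0.9366; 5.0 0.9281; 5.5 0.9193; 6.0 0.91; [0.5793 0.0026 0.2046]
tool-frame shift ((-0.2411786732928647, 0.6782622472467139), 1.0363173302676942) diff 6.009592
```

The wheel now matches the stop picture to about 0.3°, two turns on, with the handle still gripped at 25 N. Handing in.

```bash
python3 -c "
from workcell import sign_off; print(sign_off())"
```

```text
the job is handed in; nothing more can be done
None
```

I handed the job in: the lid is seated flat on the hopper, and the valve was closed on its stop and reopened two full turns (within about 0.3° by the wrist camera), with the crank handle still gripped at 25 N.

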